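Roll the guide roller into its bearing seats and press the keepers down

TASK

The orange guide roller of the web-transport unit lies on the unit's two rails. Roll it gently along the rails, away from the robot, by pushing its top with a fingertip until both its ends drop into the brass V-seats and it lies still there, without letting it run on past the seats; then press the two raised red-tipped keepers fully down over its ends so that it cannot jump out. Only push with the fingers: never lift the roller off the rails, and leave the two small vials and the black lens cap beside the unit alone.

Things in the scene. Friction and masses are not known exactly. Their poses are not given: they have to be found in the camera images.
- frame: Fixed web-transport unit, base 172 x 170 mm on rubber feet. Origin on the worktop, mid-width; x = rolling direction, y along the roller, z up. Two aluminium side plates (y = 55 to 67 and -55 to -67 mm); their level top edges, 91 mm up, are the rails, from a 12 mm lip at x = -72 to horns (40 mm above the rails) at x = 60 mm. Between seats and horns are 23 mm of level rail.
- roller: Loose guide roller, about 0.4 kg: orange soft-rubber body 40 mm in diameter, 106 mm long, between the side plates (2 mm end play); steel journals 30 mm in diameter, 31 mm long at both ends run on the rails. Origin at its centre, y = its axis (x, z turn as it rolls). Centre 106 mm above the worktop on the rails (top at 126), 100 seated. Starts 45 to 80 mm before the seats.
- seat (a point): Where the roller's centre is when both journals rest in the brass V-seats (one in each rail, 24 mm wide, 12 deep, frame x = 25 mm); 100 mm above the worktop; axes as the frame's. A fingertip dragging the roller's top rolls the roller at 0.43 of its speed; let go at 0.1 m/s it coasts some 40 mm, at 0.05 some 10. Drops 6 mm into the seats and stays if slower than about 0.2 m/s. The rubber is soft.
- left_keeper (a joint): Hinge of the left keeper (frame y = +76.5 mm): steel arm 11 mm wide with red tip, outside the horn; pivot at frame x = 69 mm, 121 mm above the worktop. 0 rad = fully down (its stop), level over the journal, about 2 mm clear of it; grows as it rises. Starts 0.6 to 1.0, red tip towards the robot. Stays where left; about 1 N at the tip moves it. Cannot go fully down unless the roller is seated.
- right_keeper (a joint): Hinge of the right keeper (frame y = -76.5 mm), otherwise the same as the left.
- left_keeper_tab (a point): Middle of the upper face of the left keeper's red tip (22 x 15 mm), 64 mm from the pivot and 7 mm above the arm's centre line; 128 mm above the worktop when down. z = normal of that face, x = along the arm to the pivot.
- right_keeper_tab (a point): The same point of the right keeper.
- amber_vial: Glass vial with white cap and amber contents, 25 mm in diameter, 55 mm high, standing behind the unit on the right. Origin: centre of its underside. To be left alone.
- green_vial: Glass vial with black cap and green contents, 25 mm in diameter, 55 mm high, standing near the amber one. Origin: centre of its underside. To be left alone.
- lens_cap: Flat round black lens cap, 56 mm in diameter, 8 mm high, lying to the left of the unit. Origin: centre of its underside. To be left alone.

How it is judged:
By the outcome, as a careful person would: the job done as asked, in the order asked, and still so for the second after the job is handed in, with the robot touching nothing.
It also fails if it takes over 58 s, if anything falls off the work surface, if the arm or the gripper's body presses on something with over 40 N, if the wrist force passes 120 N, or if a joint passes its speed limit or range.

ROBOT

A 7-joint arm with a two-finger parallel gripper is mounted at the origin on a cart in front of the work surface, level with it; the furniture and walls round the work are solid. World frame = base frame: x ahead of the robot, y to its left, z up, the work surface at z = 0. Lengths are in m, angles in rad, forces in N, time in s.
With the tool pointing down it reaches from about 0.425 to 0.8 m from the base axis. Payload 8.3 kg.
Tool frame: the origin (TCP) lies at the very end of the fingers, on their centre line; the grasp point (between the pads) lies 19 mm behind it; z points along the fingers, y is the line along which they close (so a half turn about z gives the same grasp; the last joint's range is limited). The gripper opens to 85 mm and grips with 20 to 120 N. Pads are 22 mm wide; open, the fingers measure 114 mm over their backs; the gripper's body (76 mm by 85 mm) begins 54 mm behind the grasp point. The pads swing forward as they close: fully open they stand 13 mm farther back than shut.
Start: joints at [-1.31, 0.383, 0.016, 1.37, -0.006, 1.388, -0.046], TCP at [0.199, 0.593, 0.231] pointing down, gripper open.
Joint ranges: [-2.95, 2.95], [-0.25, 2.06], [-1.52, 1.56], [0.18, 2.33], [-1.44, 4.58], [0.02, 2.06], [-3.01, 3.01]. Speed limits (rad/s): [2.39, 2.39, 3.01, 3.01, 3.14, 3.14, 3.14].

INTERFACE

Orientations are given as a rotation vector (axis times angle).
In Python, from workcell import arm gives the robot as it stands.
- The arm moves only by the tool jog_arm, never from a script. Its argument "motion" is a list of rows, each an object of numbers: "x", "y", "z": the shift along the tool's x, y, z in units of 30 mm (1.0 is 30 mm); "spin": the turn about the tool's z in units of 6 degrees (1.0 is 6 degrees). In form: [{"x": .., "y": .., "z": .., "spin": ..}, ...]. A call has 1 to 10 rows; each row shifts and turns the commanded pose from where the row before left it, along the tool's axes as they then stand; what a row does not reach is not made up. A row lasts 1/10 s, in which the tool goes at most 50 mm and 8.59 degrees, less where a joint would pass 70% of its speed; a pose out of reach is approached as far as the arm can. A call is refused whole if a number of a shift passes 1 or a number of a turn 1, either way. A call with a gripper value outside its range is refused whole. "claw" is the opening, from 0 (shut) to 1 (fully open), set as the call begins (left out, the last holds). The fingers move at their own pace and stop on an object; "grip_force" is the grip in N (left out, the last holds). Time passes only in rows, so rows that do not move let the fingers close. It gives the time, the measured TCP pose, the force, the opening and the grip force at its end, in the units of the state.
- arm.read_state(): the state, without advancing time (a new reading comes with each control period).
- arm.capture(name): name is "side" or "top"; returns the picture (384x512x3 uint8, red, green, blue); there is no depth.
- arm.camera_params(name): a dict with "fx", "fy", "cx", "cy" (pixels), "rvec" (rotation vector, rad) and "tvec" (3), from world to camera coordinates, as OpenCV has them. Camera axes: x right, y down, z forward; pixel columns grow to the right and rows downward; lengths in m; the calibration is good to about 2 mm. A picture is of the moment at which its call begins. camera_params takes no time and is no camera call.
- arm.job_done(): hands the job in; it is judged then, once.
The state is a dict: "t": time; "qpos": joint angles; "joint_velocities": joint speeds; "effort": joint torques, N m; "ee_pos": TCP position; "eef_rot": TCP orientation; "force": force on the tool from outside, world axes, zero at the start; "wrist_torque": the same for the moment, N m; "finger_gap": finger opening in m; "finger_force": force on a finger pad.
Only numpy, scipy, OpenCV 4.12 (cv2) and the standard library are available. Lean on these libraries where they do the work, as an engineer would, in place of code of your own. Each camera call takes 0.05 s, during which the arm holds its last target. There are 200 camera calls.

## Working session

There is one attempt and no reset: what is moved stays moved. The work goes in short steps, Python scripts to look and compute and a tool call to move; the robot and the scene stay as the last step left them, time stands still between calls to the robot, and variables do not carry over. Pictures are saved under pics/ and viewed, at most 10 in all, crops included, and the job is handed in when it is done.

Besides the shell and the picture viewer there is one more tool, called after "Emit:" as name(argument=value, ...) on one line, values as JSON. jog_arm: Moves the arm, as the interface text tells. Its arguments: {"type":"object","properties":{"motion":{"type":"array"},"claw":{"type":"number"},"grip_force":{"type":"number"}},"required":["motion"]}

```bash
mkdir -p pics; python3 - <<'E'
from workcell import arm
import cv2,numpy as np
for n in("side","top"):
    im=arm.capture(n);cv2.imwrite(f"pics/{n}0.png",im[:,:,::-1])
    p=arm.camera_params(n);R=cv2.Rodrigues(np.array(p["rvec"]))[0];print(n,p["fx"],p["cx"],p["cy"],-R.T@np.array(p["tvec"]),R[2])
s=arm.read_state();print(s["t"],s["ee_pos"],s["eef_rot"],s["finger_gap"])
E
```

```text
side 452.80652374836285 249.62051889630771 190.24970323302213 [ 0.18458339 -0.76707167  0.63224715] [ 0.38835596  0.71447395 -0.58198508]
top 496.24203484708283 260.5402308804205 193.81890297015167 [ 0.41232877 -0.11879186  1.00007881] [ 0.12867345 -0.02769069 -0.99130034]
0.1 [0.19870491 0.59210796 0.23040485] [-5.06296396e-01 -3.10028103e+00  2.64682873e-03] 0.08544457844605231
```

View pics/side0.png

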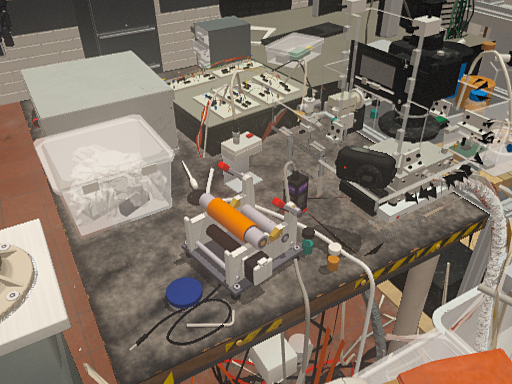

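View pics/top0.png

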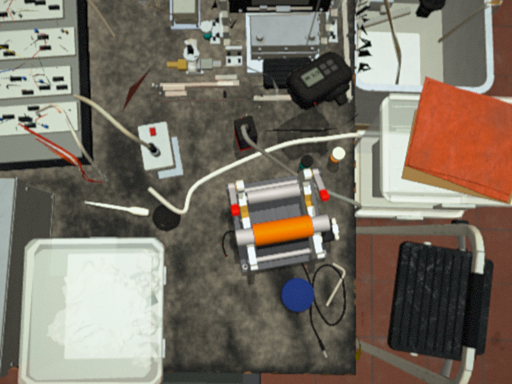

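The side view shows the orange roller at about (228,217) with red tips near (223,166) and (279,203). In the top view the roller is at (283,230) and the red tips at (236,210) and (324,195). The lens cap is at (165,217) and the vials at (305,162) and (337,155).

```bash
cat > h.py <<'E'
from workcell import arm
import cv2,numpy as np
def cam(n):
    p=arm.camera_params(n);R=cv2.Rodrigues(np.array(p["rvec"]))[0];t=np.array(p["tvec"]).ravel()
    return p,R,-R.T@t
def ray(n,uv):
    p,R,C=cam(n);d=R.T@np.array([(uv[0]-p["cx"])/p["fx"],(uv[1]-p["cy"])/p["fy"],1]);return C,d/np.linalg.norm(d)
def plane(n,uv,z):
    C,d=ray(n,uv);return C+d*(z-C[2])/d[2]
def tri(a,b):
    C1,d1=ray("top",a);C2,d2=ray("side",b)
    s=np.linalg.lstsq(np.c_[d1,-d2],C2-C1,rcond=None)[0];P,Q=C1+s[0]*d1,C2+s[1]*d2
    return (P+Q)/2,np.linalg.norm(P-Q)
def blobs(im,lo,hi,roi,amin=8):
    h=cv2.cvtColor(im,cv2.COLOR_RGB2HSV);m=cv2.inRange(h,lo,hi);k=np.zeros_like(m);x0,y0,x1,y1=roi;k[y0:y1,x0:x1]=m[y0:y1,x0:x1]
    c,_=cv2.findContours(k,cv2.RETR_EXTERNAL,cv2.CHAIN_APPROX_NONE);out=[]
    for q in c:
        if cv2.contourArea(q)>=amin: M=cv2.moments(q);out.append((M["m10"]/M["m00"],M["m01"]/M["m00"],cv2.contourArea(q),cv2.minAreaRect(q)))
    return sorted(out)
ROI={"top":(205,140,350,290),"side":(170,140,320,300)}
RED=((0,170,90),(4,255,255));RED2=((172,150,90),(180,255,255));OR=((8,190,120),(17,255,255));BR=((18,100,90),(30,255,255))
E
python3 - <<'E'
from h import *
for n in("side","top"):
    im=cv2.imread(f"pics/{n}0.png")[:,:,::-1].copy()
    for l,c in(("red",RED),("red2",RED2),("or",OR),("br",BR)):
        for b in blobs(im,*c,ROI[n]):print(n,l,np.round(b[:3],1),np.round(b[3][0],1),np.round(b[3][1],1),round(b[3][2],1))
a=cv2.imread("pics/top0.png")[150:290,205:365];b=cv2.imread("pics/side0.png")[150:290,165:325]
cv2.imwrite("pics/crop0.png",np.hstack([cv2.resize(a,None,fx=2.5,fy=2.5,interpolation=3)]+[cv2.resize(b,None,fx=2.5,fy=2.5,interpolation=3)]))
E
```

```text
side red [223.  165.7  52.5] [223.  165.8] [10.8  6.2] 31.0
side red [278.  202.3  67.5] [277.9 202.2] [11.6  6.7] 26.6
side or [229.1 216.7 832. ] [230.4 217.7] [52.1 20.9] 38.4
side br [234.7 202.7  57.5] [234.5 202.5] [9. 9.] 90.0
side br [274.6 234.1  96. ] [274.4 233.8] [ 9.5 17.8] 49.4
top red [234.8 209.7  76.5] [234.7 209.8] [11.2  8.4] 78.7
top red [323.8 194.9  75.5] [323.8 195.1] [11.6  8.5] 63.4
top or [ 282.6  229.7 1153. ] [282.7 229.6] [21.2 58.7] 80.2
top br [244.  211.2  72.5] [244.1 211.1] [11.7  7.6] 82.9
top br [282.2 228.7 156. ] [282.5 228.7] [ 4.1 56.1] 80.5
top br [307.8 200.2  74. ] [307.9 200.5] [18.2  7.9] 81.9
```

View pics/crop0.png

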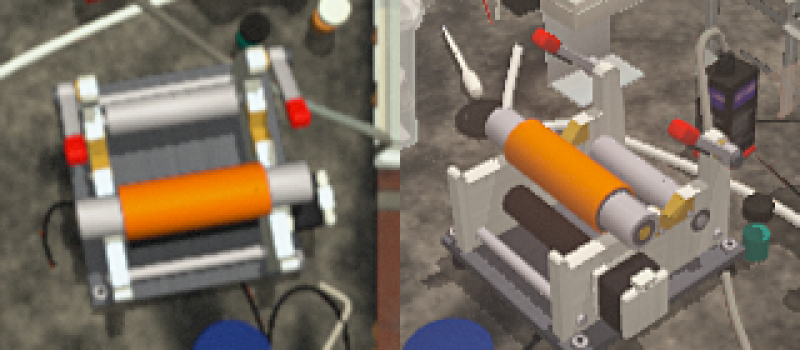

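The crop shows the roller near the robot end of the rails. The brass seats are at top-view (244,211) and (308,200), both keepers are raised, and the way is clear.

```bash
python3 - <<'E'
from h import *
L=tri((234.8,209.7),(223,165.7));R=tri((323.8,194.9),(278,202.3));print("red",L,R)
O=tri((282.6,229.7),(229.1,216.7));print("roller",O)
import math
a=math.radians(80.4);d=np.array([math.sin(a),-math.cos(a)])
c=np.array([282.6,229.7]);e=[plane("top",c+s*29*d,.106) for s in(-1,1)]
v=e[0]-e[1];yaw=math.atan2(-v[0],v[1]);print("yaw roller",yaw,"len",np.linalg.norm(v),"mid",plane("top",c,.11))
dl=L[0]-R[0];print("red yaw (differs by angle)",math.atan2(-dl[0],dl[1]),np.linalg.norm(dl[:2]))
ca,sa=math.cos(yaw),math.sin(yaw);f=np.array([ca,sa]);l=np.array([-sa,ca])
for nm,P in(("L",L[0]),("R",R[0]),("roller",O[0]),("brR",plane("top",(307.9,200.5),.086)),("brL",plane("top",(244.,211.2),.086)),("brRtri",tri((307.8,200.2),(274.6,234.1))[0])):
    print(nm,"along",round(float(P[:2]@f),4),"lat",round(float(P[:2]@l),4),"z",P[2])
for uv,z in(((305,162),.05),((337,155),.05),((165,217),.008)):print(plane("top",uv,z))
E
```

```text
red (array([ 0.49169448, -0.09906043,  0.16661942]), np.float64(0.0014555630030144515)) (array([ 0.52112554, -0.24960841,  0.16537647]), np.float64(0.0013229119480959448))
roller (array([ 0.46115728, -0.18347719,  0.11295176]), np.float64(0.0057394297463749565))
yaw roller 0.19163864992424748 len 0.10489891958990188 mid [ 0.46400591 -0.18475509  0.11      ]
red yaw (differs by angle) 0.1930580409185742 0.15339777811850488
L along 0.4638 lat -0.1909 z 0.1666194171255958
R along 0.464 lat -0.3443 z 0.16537647358256102
roller along 0.4178 lat -0.268 z 0.1129517608831479
brR along 0.467 lat -0.3277 z 0.08599999999999997
brL along 0.4669 lat -0.2072 z 0.08599999999999997
brRtri along 0.4691 lat -0.3292 z 0.08037205771876965
[ 0.60063821 -0.23072718  0.05      ]
[ 0.61642057 -0.2934861   0.05      ]
[0.48939275 0.0428344  0.008     ]
```

Emit:
jog_arm(motion=[{"z":-0.7,"spin":-1},{"z":-0.7,"spin":-1},{"z":-0.7,"spin":-1},{"z":-0.7,"spin":-1},{"z":-0.7,"spin":-0.9},{"x":-0.6,"y":-1},{"x":-0.6,"y":-1},{"x":-0.6,"y":-1},{"x":-0.6,"y":-1},{"x":-0.6,"y":-1}], claw=0)

```text
invalid input at $.motion[0]: expected keys x, y, z, spin
```

Emit:
jog_arm(motion=[{"x":-0.6,"y":-1},{"x":-0.6,"y":-1},{"x":-0.6,"y":-1},{"x":-0.6,"y":-1},{"x":-0.6,"y":-1},{"x":-0.6,"y":-1},{"x":-0.6,"y":-1},{"x":-0.6,"y":-1},{},{}])

```text
invalid input at $.motion[0]: expected keys x, y, z, spin
```

Emit:
jog_arm(motion=[{"x":0,"y":0,"z":-0.7,"spin":-1},{"x":0,"y":0,"z":-0.7,"spin":-1},{"x":0,"y":0,"z":-0.7,"spin":-1},{"x":0,"y":0,"z":-0.7,"spin":-1},{"x":0,"y":0,"z":-0.7,"spin":-0.9},{"x":-0.6,"y":-1,"z":0,"spin":0},{"x":-0.6,"y":-1,"z":0,"spin":0},{"x":-0.6,"y":-1,"z":0,"spin":0},{"x":-0.6,"y":-1,"z":0,"spin":0},{"x":-0.6,"y":-1,"z":0,"spin":0}], claw=0)

```text
t: 1.1
ee_pos: [0.3162, 0.4608, 0.3358]
eef_rot: [0.297, -3.127, 0.001]
force: [-0.2, -0.7, 0.1]
finger_gap: -0.0003
finger_force: 0.0
```

Emit:
jog_arm(motion=[{"x":-0.6,"y":-1,"z":0,"spin":0},{"x":-0.6,"y":-1,"z":0,"spin":0},{"x":-0.6,"y":-1,"z":0,"spin":0},{"x":-0.6,"y":-1,"z":0,"spin":0},{"x":-0.6,"y":-1,"z":0,"spin":0},{"x":-0.6,"y":-1,"z":0,"spin":0},{"x":-0.6,"y":-1,"z":0,"spin":0},{"x":-0.6,"y":-1,"z":0,"spin":0},{"x":0,"y":0,"z":0,"spin":0},{"x":0,"y":0,"z":0,"spin":0}])

```text
t: 2.1
ee_pos: [0.5023, 0.2528, 0.3357]
eef_rot: [0.294, -3.127, 0.001]
force: [-1.1, 0.6, -0.2]
finger_gap: 0.0001
finger_force: 0.0
```

Emit:
jog_arm(motion=[{"x":0.3,"y":-1,"z":0,"spin":0},{"x":0.3,"y":-1,"z":0,"spin":0},{"x":0.3,"y":-1,"z":0,"spin":0},{"x":0.3,"y":-1,"z":0,"spin":0},{"x":0.3,"y":-1,"z":0,"spin":0},{"x":0.3,"y":-1,"z":0,"spin":0},{"x":0.3,"y":-1,"z":0,"spin":0},{"x":0.3,"y":-1,"z":0,"spin":0},{"x":0.3,"y":-1,"z":0,"spin":0},{"x":0.3,"y":-1,"z":0,"spin":0}])

```text
t: 3.1
ee_pos: [0.4698, -0.0575, 0.3363]
eef_rot: [-0.302, 3.127, 0.001]
force: [0.3, -0.8, 0.7]
finger_gap: 0.0003
finger_force: 0.0
```

Emit:
jog_arm(motion=[{"x":0.35,"y":-1,"z":0.6,"spin":0},{"x":0.35,"y":-1,"z":0.6,"spin":0},{"x":0.35,"y":-1,"z":0.6,"spin":0},{"x":0.35,"y":-1,"z":0.6,"spin":0},{"x":0,"y":0,"z":1,"spin":0},{"x":0,"y":0,"z":1,"spin":0},{"x":0,"y":0,"z":1,"spin":0},{"x":0,"y":0,"z":0.5,"spin":0},{"x":0,"y":0,"z":0,"spin":0},{"x":0,"y":0,"z":0,"spin":0}])

```text
t: 4.1
ee_pos: [0.4519, -0.1828, 0.1597]
eef_rot: [0.3, -3.127, -0.0]
force: [-0.0, 0.4, 0.8]
finger_gap: 0.0002
finger_force: 0.0
```

```bash
cat > st.py <<'E'
from h import *
import sys,math
F=np.array([math.cos(.19),math.sin(.19)]);L=np.array([-F[1],F[0]])
def fl(p):return [round(float(p[:2]@F)*1000,1),round(float(p[:2]@L)*1000,1),round(float(p[2])*1000,1)]
if __name__=="__main__":
    im=arm.capture("side")
    s=arm.read_state();print("t",s["t"],"tcp",fl(s["ee_pos"]),"F",np.round(s["force"],1))
    cv2.imwrite(f"pics/s_{sys.argv[1]}.png",cv2.resize(im[130:310,140:340],None,fx=3,fy=3,interpolation=3)[:,:,::-1])
    for l,c in(("red",RED),("or",OR)):
        for b in blobs(im,*c,ROI["side"]):print(l,np.round(b[:3],1))
E
python3 st.py a
```

```text
t 4.15 tcp [409.5, -265.3, 160.3] F [ 0.9  0.6 -0.3]
red [278.  202.3  67.5]
or [228.8 216.7 842.5]
```

View pics/s_a.png

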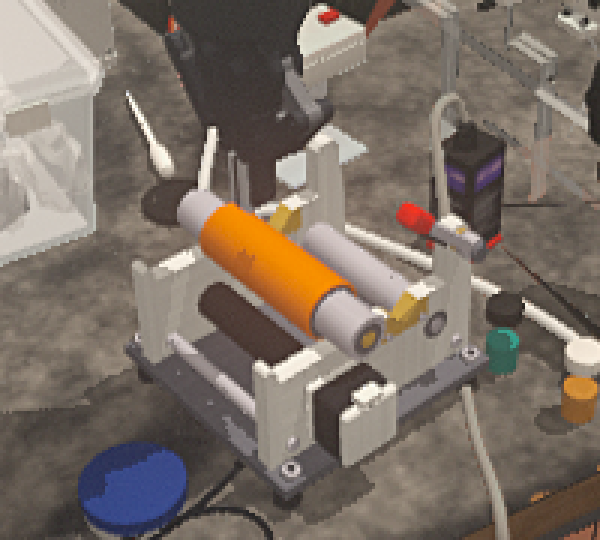

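The fingertip hangs over the roller, which is still unmoved at crop (275,265). Now I lower it onto the top.

Emit:
jog_arm(motion=[{"x":0,"y":-0.07,"z":0.5,"spin":0},{"x":0,"y":0,"z":0.4,"spin":0},{"x":0,"y":0,"z":0.1,"spin":0},{"x":0,"y":0,"z":0.1,"spin":0},{"x":0,"y":0,"z":0.04,"spin":0},{"x":0,"y":0,"z":0.04,"spin":0},{"x":0,"y":0,"z":0,"spin":0},{"x":0,"y":0,"z":0,"spin":0}])

```text
t: 4.95
ee_pos: [0.453, -0.1857, 0.1254]
eef_rot: [-0.297, 3.125, 0.0]
force: [-1.7, 1.4, 7.9]
finger_gap: -0.0001
finger_force: 4.2
```

Emit:
jog_arm(motion=[{"x":-0.08,"y":0,"z":0,"spin":0},{"x":-0.15,"y":0,"z":0,"spin":0},{"x":-0.2,"y":0,"z":0,"spin":0},{"x":-0.2,"y":0,"z":0,"spin":0},{"x":-0.2,"y":0,"z":0,"spin":0},{"x":-0.12,"y":0,"z":0,"spin":0},{"x":-0.05,"y":0,"z":0,"spin":0},{"x":0,"y":0,"z":0,"spin":0},{"x":0,"y":0,"z":0,"spin":0}])

```text
t: 5.85
ee_pos: [0.4832, -0.1796, 0.1258]
eef_rot: [-0.298, 3.123, 0.0]
force: [-0.7, 3.6, 11.2]
finger_gap: -0.0
finger_force: 5.2
```

Emit:
jog_arm(motion=[{"x":0,"y":0,"z":-0.1,"spin":0},{"x":0,"y":0,"z":-0.4,"spin":0},{"x":0,"y":0,"z":0,"spin":0}])

```text
t: 6.15
ee_pos: [0.4822, -0.1808, 0.1407]
eef_rot: [-0.296, 3.125, -0.001]
force: [-0.3, -0.5, 0.9]
finger_gap: 0.0001
finger_force: 0.0
```

```bash
python3 st.py b; python3 - <<'E'
from st import *
im=arm.capture("side");b=blobs(im,*OR,ROI["side"])[0]
print("now",fl(plane("side",b[:2],.113)),"was",fl(plane("side",(228.8,216.7),.113)))
E
```

```text
t 6.2 tcp [439.1, -268.4, 140.0] F [ 1.  -0.2 -0.5]
red [278.  202.3  67.5]
or [234.4 213.7 861. ]
now [428.1, -265.9, 113.0] was [415.2, -265.7, 113.0]
```

Emit:
jog_arm(motion=[{"x":0.6,"y":0.03,"z":0,"spin":0},{"x":0,"y":0,"z":0.3,"spin":0},{"x":0,"y":0,"z":0.1,"spin":0},{"x":0,"y":0,"z":0.06,"spin":0},{"x":0,"y":0,"z":0.05,"spin":0},{"x":0,"y":0,"z":0,"spin":0}])

```text
t: 6.85
ee_pos: [0.465, -0.1822, 0.1248]
eef_rot: [-0.298, 3.125, 0.001]
force: [-3.4, 3.3, 13.4]
finger_gap: -0.0
finger_force: 6.6
```

Emit:
jog_arm(motion=[{"x":-0.08,"y":0,"z":0,"spin":0},{"x":-0.15,"y":0,"z":0,"spin":0},{"x":-0.2,"y":0,"z":0,"spin":0},{"x":-0.2,"y":0,"z":0,"spin":0},{"x":-0.2,"y":0,"z":0,"spin":0},{"x":-0.15,"y":0,"z":0,"spin":0},{"x":-0.07,"y":0,"z":0,"spin":0},{"x":0,"y":0,"z":0,"spin":0},{"x":0,"y":0,"z":0,"spin":0}])

```text
t: 7.75
ee_pos: [0.4974, -0.1756, 0.1257]
eef_rot: [-0.3, 3.122, 0.0]
force: [-0.9, 4.3, 16.1]
finger_gap: 0.0001
finger_force: 8.1
```

Emit:
jog_arm(motion=[{"x":0,"y":0,"z":-0.1,"spin":0},{"x":0,"y":0,"z":-0.4,"spin":0},{"x":0,"y":0,"z":0,"spin":0}])

```text
t: 8.05
ee_pos: [0.4953, -0.1772, 0.14]
eef_rot: [-0.297, 3.126, -0.001]
force: [1.0, 0.2, 0.5]
finger_gap: 0.0003
finger_force: 0.0
```

```bash
cat > now.py <<'E'
from st import *
im=arm.capture("side");b=blobs(im,*OR,ROI["side"])[0];s=arm.read_state()
print(s["t"],"tcp",fl(s["ee_pos"]),"roller",fl(plane("side",b[:2],.113)),np.round(b[:3],1),[np.round(q[:3],1) for q in blobs(im,*RED,ROI["side"])])
E
python3 now.py
```

```text
8.1 tcp [452.7, -267.4, 139.3] roller [443.3, -264.8, 113.0] [240.4 210.2 812.5] [array([221.9, 165.7,  43. ]), array([278. , 202.3,  67.5])]
```

Emit:
jog_arm(motion=[{"x":0.6,"y":0,"z":0,"spin":0},{"x":0,"y":0,"z":0.3,"spin":0},{"x":0,"y":0,"z":0.1,"spin":0},{"x":0,"y":0,"z":0.06,"spin":0},{"x":0,"y":0,"z":0.02,"spin":0},{"x":0,"y":0,"z":0,"spin":0}])

```text
t: 8.7
ee_pos: [0.4776, -0.1797, 0.1246]
eef_rot: [-0.298, 3.127, 0.0]
force: [-1.4, 1.6, 5.9]
finger_gap: -0.0004
finger_force: 3.3
```

Emit:
jog_arm(motion=[{"x":-0.08,"y":0,"z":0,"spin":0},{"x":-0.15,"y":0,"z":0,"spin":0},{"x":-0.17,"y":0,"z":0,"spin":0},{"x":-0.17,"y":0,"z":0,"spin":0},{"x":-0.17,"y":0,"z":0,"spin":0},{"x":-0.17,"y":0,"z":0,"spin":0},{"x":-0.1,"y":0,"z":0,"spin":0},{"x":-0.05,"y":0,"z":0,"spin":0},{"x":0,"y":0,"z":0,"spin":0}])

```text
t: 9.6
ee_pos: [0.5078, -0.1743, 0.1238]
eef_rot: [0.297, -3.127, 0.0]
force: [-1.1, -0.2, -0.3]
finger_gap: -0.0001
finger_force: 0.0
```

Emit:
jog_arm(motion=[{"x":0,"y":0,"z":-0.1,"spin":0},{"x":0,"y":0,"z":-0.4,"spin":0},{"x":0,"y":0,"z":0,"spin":0}])

```text
t: 9.9
ee_pos: [0.5088, -0.1748, 0.1412]
eef_rot: [-0.296, 3.125, -0.001]
force: [0.1, -0.1, 0.8]
finger_gap: -0.0
finger_force: 0.0
```

```bash
python3 now.py
```

```text
9.95 tcp [466.6, -267.5, 140.6] roller [456.0, -271.9, 113.0] [248.2 209.1 823.5] [array([223. , 165.8,  56. ]), array([278. , 202.4,  69.5])]
```

Emit:
jog_arm(motion=[{"x":0,"y":0,"z":-0.8,"spin":0},{"x":0,"y":0,"z":-0.8,"spin":0},{"x":0.1,"y":0.8,"z":-0.4,"spin":0},{"x":0.1,"y":0.8,"z":0,"spin":0},{"x":0,"y":0.9,"z":0,"spin":0},{"x":0,"y":0,"z":0,"spin":0},{"x":0,"y":0,"z":0,"spin":0}])

```text
t: 10.65
ee_pos: [0.488, -0.1012, 0.1994]
eef_rot: [-0.299, 3.127, 0.0]
force: [-0.5, -0.4, -0.3]
finger_gap: 0.0001
finger_force: 0.0
```

```bash
python3 st.py c; python3 now.py
```

```text
t 10.7 tcp [459.9, -192.4, 199.3] F [ 0.7 -0.9  0.1]
red [223.1 165.9  52. ]
red [278.  202.3  67.5]
or [248.8 208.8 759.5]
10.75 tcp [459.8, -192.9, 199.3] roller [457.6, -271.8, 113.0] [248.7 208.8 757. ] [array([223.1, 165.8,  51. ]), array([278. , 202.3,  68.5])]
```

View pics/s_c.png

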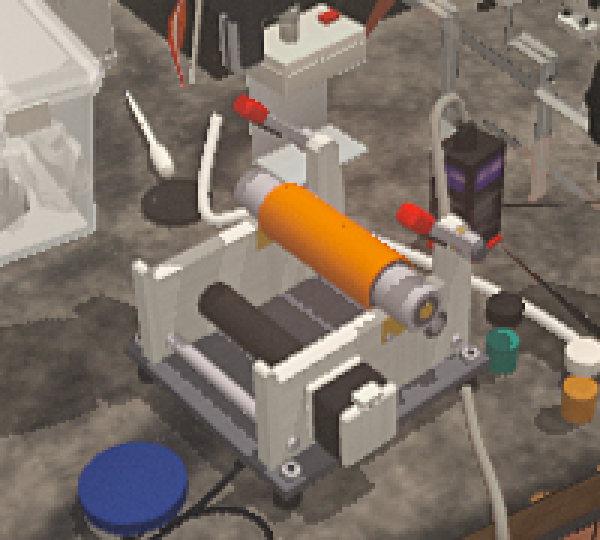

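The roller sits over the brass (crop 390,328 and 265,240). I check seated or not with the top view.

```bash
python3 - <<'E'
from st import *
im=arm.capture("top");cv2.imwrite("pics/top_c.png",cv2.resize(im[150:290,205:365],None,fx=4,fy=4,interpolation=3)[:,:,::-1])
im2=arm.capture("side")
b=blobs(im,*OR,ROI["top"]);print([np.round(q[:3],1) for q in b])
q=max(b,key=lambda q:q[2]);s=max(blobs(im2,*OR,ROI["side"]),key=lambda q:q[2])
print(s[:3],fl(tri(q[:2],s[:2])[0]),tri(q[:2],s[:2])[1],fl(plane("top",q[:2],.105)),"orig",fl(tri((282.6,229.7),(229.1,216.7))[0]),fl(plane("top",(282.6,229.7),.11)))
E
```

```text
[array([294. , 202.9, 457.5])]
(248.78945035460993, 208.72273936170214, 752.0) [455.1, -290.3, 127.7] 0.019789274472093294 [465.6, -298.4, 105.0] orig [418.2, -267.3, 113.0] [420.8, -269.1, 110.0]
```

View pics/top_c.png

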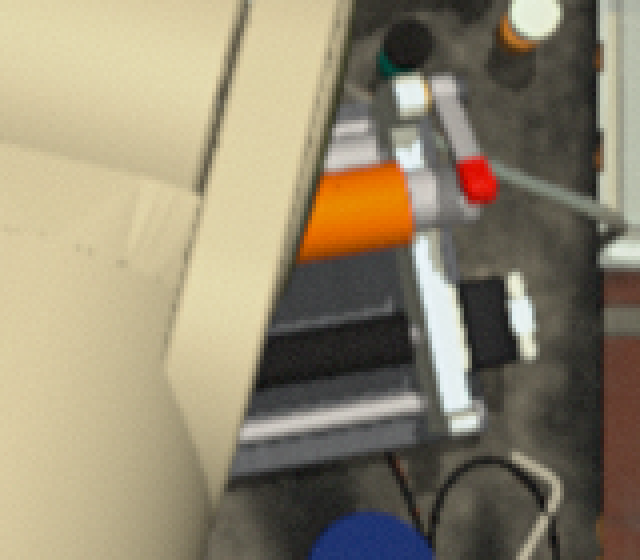

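The roller lies over the seats: the body's right end is at crop (412,205) and the brass is covered. The estimate of 466 mm matches the seat. Now I press the left keeper.

Emit:
jog_arm(motion=[{"x":0,"y":0.05,"z":0.5,"spin":0},{"x":0,"y":0,"z":0.3,"spin":0},{"x":0.03,"y":0,"z":0.2,"spin":0},{"x":0.05,"y":0,"z":0.2,"spin":0},{"x":0.05,"y":0,"z":0.2,"spin":0},{"x":0.07,"y":0,"z":0.2,"spin":0},{"x":0.07,"y":0,"z":0.2,"spin":0},{"x":0.06,"y":0,"z":0.2,"spin":0},{"x":0.06,"y":0,"z":0.2,"spin":0},{"x":0.06,"y":0,"z":0.1,"spin":0}])

```text
t: 11.85
ee_pos: [0.4741, -0.1026, 0.1295]
eef_rot: [0.297, -3.127, -0.0]
force: [-0.6, 0.0, 0.7]
finger_gap: -0.0001
finger_force: 0.2
```

Emit:
jog_arm(motion=[{"x":0,"y":0,"z":0.05,"spin":0},{"x":0,"y":0,"z":0.04,"spin":0},{"x":0,"y":0,"z":0.02,"spin":0},{"x":0,"y":0,"z":0,"spin":0}])

```text
t: 12.25
ee_pos: [0.4738, -0.1027, 0.1281]
eef_rot: [0.297, -3.127, -0.002]
force: [-9.6, 1.3, 17.3]
finger_gap: -0.0003
finger_force: 8.5
```

The left keeper is on its stop at z 128 mm. Now the right one.

Emit:
jog_arm(motion=[{"x":0,"y":0,"z":-0.4,"spin":0},{"x":0,"y":0,"z":-1,"spin":0},{"x":0,"y":0,"z":-1,"spin":0},{"x":-0.15,"y":-0.9,"z":0,"spin":0},{"x":-0.15,"y":-1,"z":0,"spin":0},{"x":-0.15,"y":-1,"z":0,"spin":0},{"x":0,"y":-1,"z":0,"spin":0},{"x":0,"y":-1,"z":0,"spin":0},{"x":0,"y":-0.2,"z":0,"spin":0},{"x":0,"y":0,"z":0,"spin":0}])

```text
t: 13.25
ee_pos: [0.5162, -0.2517, 0.199]
eef_rot: [0.293, -3.127, 0.001]
force: [-0.7, 0.3, -0.4]
finger_gap: -0.0
finger_force: 0.0
```

```bash
python3 st.py d; python3 now.py
```

```text
t 13.3 tcp [460.0, -343.2, 198.9] F [ 0.1 -0.5  0.2]
red [216.7 188.   59.5]
red [278.1 202.4  67.5]
or [248.9 209.2 775. ]
13.35 tcp [460.3, -342.4, 198.9] roller [456.8, -273.1, 113.0] [248.9 209.3 785.5] [array([216.8, 188. ,  59.5]), array([278. , 202.4,  68.5])]
```

Emit:
jog_arm(motion=[{"x":0,"y":-0.04,"z":0.5,"spin":0},{"x":0,"y":0,"z":0.3,"spin":0},{"x":0.03,"y":0,"z":0.2,"spin":0},{"x":0.05,"y":0,"z":0.2,"spin":0},{"x":0.05,"y":0,"z":0.2,"spin":0},{"x":0.07,"y":0,"z":0.2,"spin":0},{"x":0.07,"y":0,"z":0.2,"spin":0},{"x":0.06,"y":0,"z":0.2,"spin":0},{"x":0.06,"y":0,"z":0.2,"spin":0},{"x":0.06,"y":0,"z":0.1,"spin":0}])

```text
t: 14.35
ee_pos: [0.5031, -0.2541, 0.1292]
eef_rot: [0.297, -3.127, -0.0]
force: [0.8, 0.6, -0.3]
finger_gap: 0.0
finger_force: 0.3
```

Emit:
jog_arm(motion=[{"x":0,"y":0,"z":0.05,"spin":0},{"x":0,"y":0,"z":0.04,"spin":0},{"x":0,"y":0,"z":0.02,"spin":0},{"x":0,"y":0,"z":0,"spin":0}])

```text
t: 14.75
ee_pos: [0.503, -0.2543, 0.1281]
eef_rot: [-0.296, 3.127, 0.001]
force: [-7.2, 3.8, 16.1]
finger_gap: 0.0004
finger_force: 7.8
```

Emit:
jog_arm(motion=[{"x":0,"y":0,"z":-0.4,"spin":0},{"x":0,"y":0,"z":-1,"spin":0},{"x":0,"y":0,"z":-1,"spin":0},{"x":0,"y":0,"z":-1,"spin":0},{"x":0,"y":0,"z":-1,"spin":0},{"x":0,"y":0,"z":0,"spin":0},{"x":0,"y":0,"z":0,"spin":0}])

```text
t: 15.45
ee_pos: [0.5038, -0.2545, 0.2594]
eef_rot: [-0.297, 3.126, -0.001]
force: [-0.3, -0.1, 0.0]
finger_gap: -0.0
finger_force: 0.0
```

```bash
python3 st.py e; python3 now.py
```

```text
t 15.5 tcp [446.3, -344.6, 258.3] F [ 0.7  0.2 -0.1]
red [216.6 187.9  60.5]
red [270.1 226.2  79.5]
or [249.  208.9 758.5]
15.55 tcp [446.1, -344.3, 257.8] roller [457.5, -272.8, 113.0] [249.1 209.  757. ] [array([216.6, 187.9,  60.5]), array([270.2, 226.2,  80.5])]
```

View pics/s_e.png

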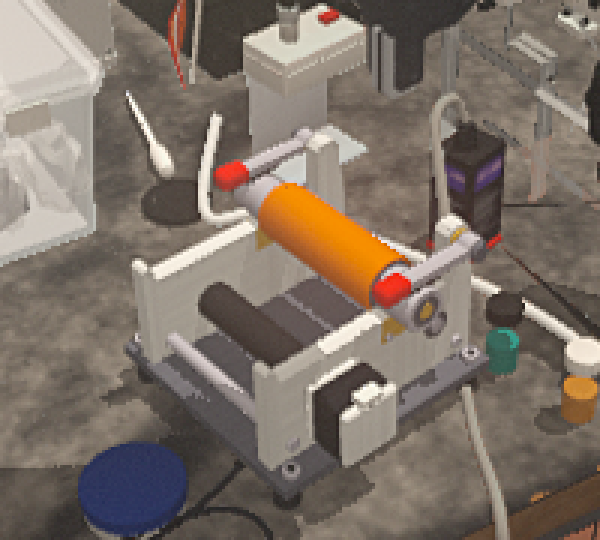

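Both keepers are level over the journals (red tips at crop (232,175) and (392,288)). The roller is still in its seats, and the vials and cap have not moved.

```bash
python3 -c "
from workcell import arm
print(arm.job_done())"
```

```text
the job is handed in; nothing more can be done
None
```

The job is handed in at about 15.6 s: the roller lies still in the V-seats, both keepers are pressed down to their stops, and the vials and lens cap were not touched.

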